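# Sort drive gears into the sample trays at the router bench

### The job

Sort the three loose spur gears and the chain sprocket into the four grey trays: each goes into the tray whose bolted-down sample is the same part (same shape, size and tooth count), lying flat on the floor of the tray's empty square well with the face up that is up now. Set them down, do not drop or throw them, and leave the tool holder that stands among them upright.

Things in the scene. Friction and masses are not known exactly. Their poses are not given: they have to be found in the camera images.
- small_gear: The loose smallest spur gear: plain steel, flat disc with 14 teeth, 32 mm outside diameter, 20 mm thick, 14 mm open bore, about 0.1 kg. Lies flat on the table among the others. Origin at the centre of its underside, z up along its axis.
- medium_gear: The loose middle spur gear: plain steel, flat disc with 20 teeth, 44 mm outside diameter, 20 mm thick, 14 mm open bore, about 0.2 kg. Lies flat on the table among the others. Origin at the centre of its underside, z up along its axis.
- large_gear: The loose largest spur gear: plain steel, flat disc with 27 teeth, 58 mm outside diameter, 20 mm thick, 14 mm open bore, about 0.36 kg. Lies flat on the table among the others. Origin at the centre of its underside, z up along its axis.
- sprocket: The loose chain sprocket: plain steel, 12 widely spaced pointed teeth on a thin plate 56 mm in diameter and 7 mm thick; on its upper side a smooth round hub 30 mm in diameter rises to 26 mm above the underside (grip it by this hub); 14 mm open bore, about 0.18 kg. Lies flat on the table among the others. Origin at the centre of its underside, z up along its axis.
- small_tray: Fixed grey tray for the small spur gear (32 mm, 14 teeth): square well 112 mm inside, floor 4 mm and 4 mm wide rim 12 mm above the table. On its far side (+x, turned up to 9 degrees from straight away from the robot) a 70 mm tongue holds a bolted sample of the part, 93 mm from the well's centre, 28 mm high. The four trays differ only in the sample. Origin: well centre, on the table; x to the sample, z up.
- medium_tray: Fixed grey tray for the middle spur gear (44 mm, 20 teeth): square well 112 mm inside, floor 4 mm and 4 mm wide rim 12 mm above the table. On its far side (+x, turned up to 9 degrees from straight away from the robot) a 70 mm tongue holds a bolted sample of the part, 93 mm from the well's centre, 28 mm high. The four trays differ only in the sample. Origin: well centre, on the table; x to the sample, z up.
- large_tray: Fixed grey tray for the large spur gear (58 mm, 27 teeth): square well 112 mm inside, floor 4 mm and 4 mm wide rim 12 mm above the table. On its far side (+x, turned up to 9 degrees from straight away from the robot) a 70 mm tongue holds a bolted sample of the part, 93 mm from the well's centre, 28 mm high. The four trays differ only in the sample. Origin: well centre, on the table; x to the sample, z up.
- sprocket_tray: Fixed grey tray for the sprocket (56 mm, 12 pointed teeth, hub): square well 112 mm inside, floor 4 mm and 4 mm wide rim 12 mm above the table. On its far side (+x, turned up to 9 degrees from straight away from the robot) a 70 mm tongue holds a bolted sample of the part, 93 mm from the well's centre, 34 mm high. The four trays differ only in the sample. Origin: well centre, on the table; x to the sample, z up.
- tool_holder: Spindle tool holder, dark steel, standing upright and loose among the gears on its 42 mm wide nut: a 50 mm wide grooved flange and a taper above it, 78 mm high in all, 0.5 kg. Not to be knocked over. Origin at the centre of its underside, z up.
Not all that is in view belongs to the job. Leave any yellow look-alike of the sprocket alone.

How it is judged:
By the outcome, as a careful person would: the job done as asked, in the order asked, and still so for the second after the job is handed in, with the robot touching nothing.
It also fails if it takes over 99 s, if anything falls off the work surface, if the arm or the gripper's body presses on something with over 40 N, if the wrist force passes 120 N, or if a joint passes its speed limit or range.

### The arm

A 6-joint arm with a two-finger parallel gripper is mounted at the origin on the work surface. World frame = base frame: x ahead of the robot, y to its left, z up, the work surface at z = 0. Lengths are in m, angles in degrees, forces in N, time in s.
With the tool pointing down it reaches from about 0.425 to 0.925 m from the base axis. Payload 12.5 kg.
Tool frame: the origin (TCP) lies midway between the tips of the shut fingers; the grasp point (between the pads) lies ctrl.pinch_z behind it (ctrl.pinch_z is the distance from the TCP to the grasp point, in m); z points along the fingers, y is the direction in which the jaws open and shut (so a half turn about z gives the same grasp; the last joint's range is limited). The gripper opens to 85 mm and grips with 20 to 120 N. Pads are 22 mm wide; open, the fingers measure 114 mm over their backs; the gripper's body (76 mm by 85 mm) begins 54 mm behind the grasp point. The pads swing forward as they close: fully open they stand 13 mm farther back than shut.
Start: joints at [59.381, 28.126, 89.318, -0, 62.55, -6.05], TCP at [0.26, 0.568, 0.231] pointing down, gripper open.
Joint ranges: [-177.58, 177.58], [-47.91, 125.51], [2.72, 160], [-65.01, 245.01], [3.68, 167.84], [-153.87, 153.87]. Speed limits (degrees/s): [127.2, 127.2, 159.86, 180, 180, 180].

### API

Orientations are given as [roll, pitch, yaw] about the fixed x, y, z axes, in that order (R = Rz(yaw) Ry(pitch) Rx(roll)).
In Python, from bench import telemetry, optics, ctrl gives the robot as it stands. The module is installed in compiled form; this text tells all that it offers.
- The arm moves only by the tool apply_moves, never from a script. Its argument "targets" is a list that holds one entry, the list of rows, each a list of 7 numbers: the shift along the tool's x, y, z in cm, then the turn, a rotation vector about the tool's x, y, z in degrees, then the opening, from 0 (shut) to 1 (fully open). In form: [[[tx, ty, tz, wx, wy, wz, gripper], ...]]. A call has exactly 8 rows; each row shifts and turns the commanded pose from where the row before left it, along the tool's axes as they then stand; what a row does not reach is not made up. A row lasts 1/8 s, in which the tool goes at most 62.5 mm and 10.7 degrees, less where a joint would pass 70% of its speed; a pose out of reach is approached as far as the arm can. A call is refused whole if a number of a shift passes 6.25 or a number of a turn 10.7, either way. A call with a gripper value outside its range is refused whole. The fingers move at their own pace and stop on an object; "force" is the grip in N (left out, the last holds). Time passes only in rows, so rows that do not move let the fingers close, or fill a call up. It gives the time, the measured TCP pose, the force and the opening at its end, in the units of the state.
- telemetry.get_state(): the state, without advancing time (a new reading comes with each control period).
- optics.grab_frame(name): name is "scene" or "top" or "wrist"; returns a dict with "image" (480x640x3 uint8, blue, green, red), "z_map" (480x640 float32, m along the optical axis (not along the pixel's ray), 0 where there is no reading), "fx", "fy", "cx", "cy" (pixels), "k1" (the pictures are not rectified: a ray, as slopes to the right and down, at radius r is drawn at 1 + k1 r^2 times it, then the intrinsics apply), "pose" (4x4, takes a point from camera to world coordinates); the wrist camera has in their place "hand_eye" (4x4, takes a point from camera to tool coordinates, whose origin is the TCP and whose axes are the flange's). Camera axes: x right, y down, z forward; pixel columns grow to the right and rows downward; lengths in m; the calibration is good to about 2 mm. A picture is of the moment at which its call begins: read the wrist's pose just before it.
- ctrl.sign_off(): hands the job in, once; it reports no verdict.
The state is a dict: "clock": time; "q": joint angles; "joint_velocities": joint speeds; "joint_torque": joint torques, N m; "tool_pos": TCP position; "orientation": TCP orientation; "contact_force": force on the tool from outside, world axes, zero at the start; "ft_torque": the same for the moment, N m; "grip_width": finger opening in m.
Only numpy, scipy, OpenCV 4.12 (cv2) and the standard library are available. Lean on these libraries where they do the work, as an engineer would, in place of code of your own. Each camera call takes 0.05 s, during which the arm holds its last target.

## Working session

There is one attempt and no reset: what is moved stays moved. The work goes in short steps, Python scripts to look and compute and a tool call to move; the robot and the scene stay as the last step left them, time stands still between calls to the robot, and variables do not carry over. Pictures are saved under pics/ and viewed, and the job is handed in when it is done.

Besides the shell and the picture viewer there is one more tool, called as a command line: name --argument value ..., lists and objects as JSON in quotes. apply_moves: Moves the arm, as the interface text tells. Its arguments: {"type":"object","properties":{"targets":{"type":"array"},"force":{"type":"number"}},"required":["targets"]}

```bash
mkdir -p pics
python3 - <<'E'
from bench import telemetry, optics, ctrl
import cv2,numpy as np
print(telemetry.get_state(), ctrl.pinch_z)
for n in ("scene","top","wrist"):
    f=optics.grab_frame(n); cv2.imwrite(f"pics/{n}0.png",f["image"]); np.savez(f"pics/{n}0.npz",**f)
    print(n,{k:v for k,v in f.items() if k not in("image","z_map")})
print(telemetry.get_state()["clock"])
E
```

```text
{'clock': 0.0, 'q': array([ 5.93823061e+01,  2.81639174e+01,  8.93484490e+01,  1.18334340e-03,
        6.25488909e+01, -6.05033991e+00]), 'joint_velocities': array([-0.07055662, -0.02149275,  0.00975193,  0.04822225,  0.07781952,
        0.05045327]), 'joint_torque': array([ 1.39358843e-03, -6.18434715e+01, -2.61590445e+01, -6.49519666e-05,
        4.08364795e-03, -3.17006743e-05]), 'tool_pos': array([0.25971859, 0.56825142, 0.23074031]), 'orientation': array([-1.79939195e+02, -7.50032799e-03,  1.55432096e+02]), 'contact_force': array([ 0.67172427, -0.45996502,  0.25505178]), 'ft_torque': array([0.05932846, 0.01448877, 0.02952548]), 'grip_width': 0.08543279600386201} 0.0187
scene {'fx': 483.749933910225, 'fy': 483.749933910225, 'cx': 323.27560171968406, 'cy': 240.94022142611735, 'k1': -0.12058431590885328, 'pose': array([[-0.35817648,  0.77193666, -0.52518892,  0.90315467],
       [ 0.93364658,  0.2939076 , -0.20474954,  0.15727542],
       [-0.00369666, -0.56367732, -0.82598682,  0.67169337],
       [ 0.        ,  0.        ,  0.        ,  1.        ]])}
top {'fx': 544.7269141736715
[... 156 characters left out ...]
899,  0.32184514],
       [-0.99950058,  0.02111978, -0.02350621,  0.01327598],
       [ 0.02041205, -0.13635819, -0.99044929,  1.21591528],
       [ 0.        ,  0.        ,  0.        ,  1.        ]])}
wrist {'fx': 412.87805068258814, 'fy': 412.87805068258814, 'cx': 321.2264684422497, 'cy': 238.66350510381068, 'k1': -0.07295279534005877, 'hand_eye': array([[-4.42419133e-04, -9.46105839e-01, -3.23857291e-01,
         8.33204804e-02],
       [ 9.99999881e-01, -3.52253955e-04, -3.37029795e-04,
         3.50470235e-04],
       [ 2.04785845e-04, -3.23857402e-01,  9.46105883e-01,
        -1.43273386e-01],
       [ 0.00000000e+00,  0.00000000e+00,  0.00000000e+00,
         1.00000000e+00]])}
0.15
```

View pics/top0.png

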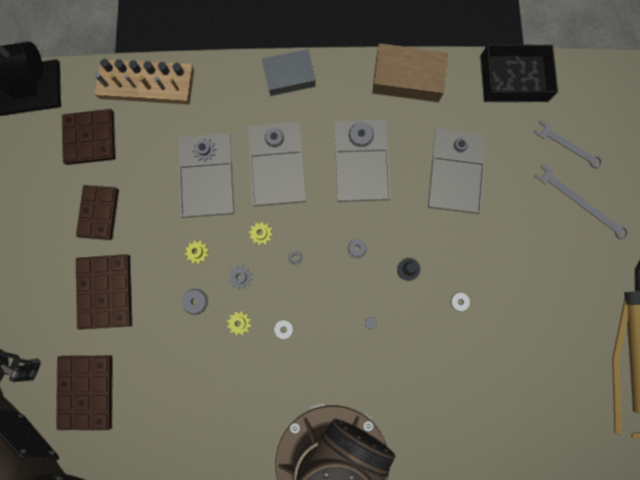

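View pics/scene0.png

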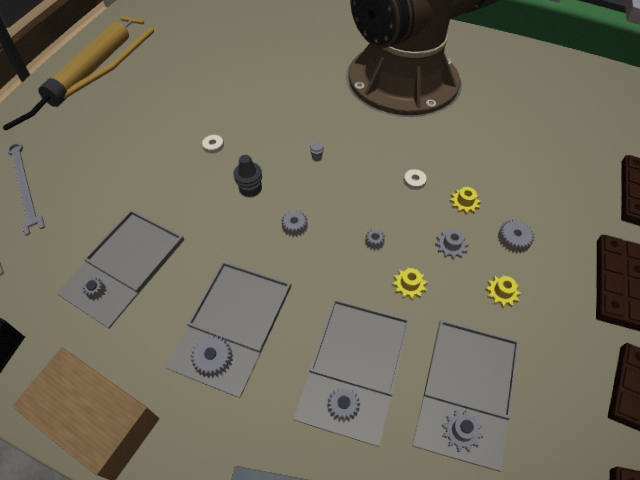

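View pics/wrist0.png

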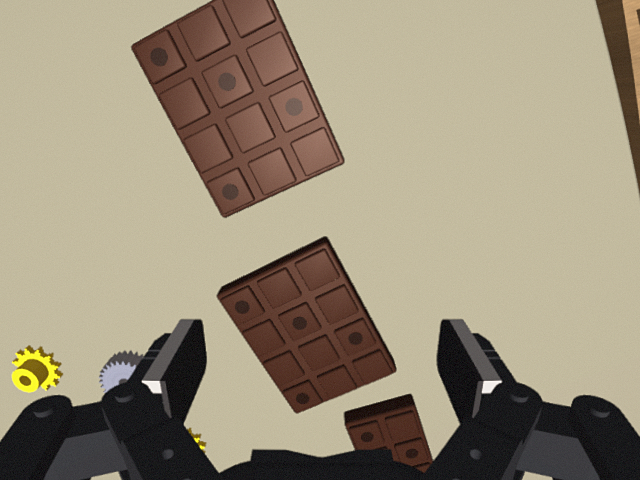

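The top view shows the trays left to right as sprocket (205,150), medium (275,137), large (361,133) and small (461,145). The loose parts are sprocket (240,277), large (195,301), small (295,257), medium (357,248) and holder (408,269). There are yellow decoys near the sprocket. Next I'll measure positions.

```bash
cat > h.py <<'E'
import numpy as np, cv2
from scipy.spatial.transform import Rotation as R
def cloud(f,pose):
    h,w=f["z_map"].shape
    u,v=np.meshgrid(np.arange(w),np.arange(h))
    K=np.array([[f["fx"],0,f["cx"]],[0,f["fy"],f["cy"]],[0,0,1.]])
    p=cv2.undistortPoints(np.stack([u,v],-1).reshape(-1,1,2).astype(float),K,np.array([float(f["k1"]),0,0,0,0])).reshape(h,w,2)
    z=f["z_map"]; P=np.dstack([p[...,0]*z,p[...,1]*z,z])
    W=P@pose[:3,:3].T+pose[:3,3]; W[z==0]=np.nan
    return W,p
def toolpose(s):
    T=np.eye(4);T[:3,:3]=R.from_euler('xyz',s["orientation"],degrees=True).as_matrix();T[:3,3]=s["tool_pos"];return T
def proj(f,pose,X):
    X=np.atleast_2d(X); C=(X-pose[:3,3])@pose[:3,:3]
    a=C[:,:2]/C[:,2:]; r2=(a**2).sum(1,keepdims=True); a=a*(1+float(f["k1"])*r2)
    return a*[f["fx"],f["fy"]]+[f["cx"],f["cy"]]
E
python3 - <<'E'
from h import *
for n,S in (("top",dict(spr=(240,277),large=(195,301),small=(295,257),med=(357,248),hold=(408,269),plug=(370,323),y1=(196,252),y2=(260,233),y3=(238,323),w1=(283,329),w2=(461,301))),
 ("scene",dict(spr=(452,243),large=(516,235),small=(375,239),med=(294,222),hold=(248,175),plug=(317,150),y1=(504,291),y2=(410,283),y3=(465,199),w1=(415,179),w2=(213,143)))):
    f=np.load(f"pics/{n}0.npz"); W,p=cloud(f,f["pose"])
    m=(W[...,2]>0.003).astype(np.uint8)
    k=W[::20,::20].reshape(-1,3);k=k[(abs(k[:,2])<.02)&(k[:,0]>.3)]
    print(n,"table z",np.nanmedian(k[:,2]),np.nanstd(k[:,2]))
    cnt,lab=cv2.connectedComponents(m,connectivity=4)
    for o,(u,v) in S.items():
        win=W[v-25:v+26,u-25:u+26]; L=lab[v-25:v+26,u-25:u+26]
        ls=np.bincount(L[L>0]); 
        # nearest label
        d=np.array([[abs(i-25)+abs(j-25) if L[i,j]>0 else 99 for j in range(51)] for i in range(51)])
        i,j=np.unravel_index(d.argmin(),d.shape); q=W[lab==L[i,j]]
        zt=np.percentile(q[:,2],95); t=q[q[:,2]>zt-.004]
        mid=[(t[:,k].min()+t[:,k].max())/2 for k in (0,1)]
        print(n,o,len(q),"ztop %.4f"%zt,"mean",t[:,:2].mean(0).round(4),"mid",np.round(mid,4),"ext",np.ptp(t[:,:2],axis=0).round(4))
E
```

```text
top table z 0.0007912777499496926 0.004084009734614288
top spr 1 ztop 0.0046 mean [0.4114 0.1945] mid [0.4114 0.1945] ext [0. 0.]
top large 539 ztop 0.0234 mean [0.3546 0.2945] mid [0.3554 0.2941] ext [0.0526 0.0554]
top small 3 ztop 0.0045 mean [0.4499 0.0752] mid [0.4503 0.0749] ext [0.0022 0.0022]
top med 1 ztop 0.0037 mean [ 0.4642 -0.0654] mid [ 0.4642 -0.0654] ext [0. 0.]
top hold 443 ztop 0.0788 mean [ 0.4143 -0.176 ] mid [ 0.4139 -0.1766] ext [0.0188 0.0198]
top plug 123 ztop 0.0372 mean [ 0.3013 -0.0888] mid [ 0.3005 -0.09  ] ext [0.0234 0.0237]
top y1 367 ztop 0.0281 mean [0.4665 0.2912] mid [0.4658 0.2918] ext [0.0291 0.0294]
top y2 1 ztop 0.0054 mean [0.5071 0.1515] mid [0.5071 0.1515] ext [0. 0.]
top y3 356 ztop 0.0284 mean [0.3049 0.1974] mid [0.3048 0.1972] ext [0.0281 0.0282]
top w1 1 ztop 0.0048 mean [0.2905 0.1026] mid [0.2905 0.1026] ext [0. 0.]
top w2 1 ztop 0.0048 mean [ 0.3418 -0.297 ] mid [ 0.3418 -0.297 ] ext [0. 0.]
scene table z 0.00011199826127972212 0.003961804534764622
scene spr 602 ztop 0.0265 mean [0.4092 0.1946] mid [0.408  0.1946] ext [0.0312 0.0288]

[... 186 characters left out ...]
d 517 ztop 0.0213 mean [ 0.4658 -0.0656] mid [ 0.4651 -0.066 ] ext [0.0439 0.0422]
scene hold 884 ztop 0.0778 mean [ 0.4167 -0.175 ] mid [ 0.4164 -0.1756] ext [0.0208 0.0201]
scene plug 213 ztop 0.0346 mean [ 0.3025 -0.0888] mid [ 0.3015 -0.0891] ext [0.0275 0.0239]
scene y1 698 ztop 0.0261 mean [0.4675 0.2925] mid [0.4671 0.292 ] ext [0.03   0.0292]
scene y2 710 ztop 0.0268 mean [0.506  0.1475] mid [0.5049 0.1475] ext [0.0323 0.0305]
scene y3 551 ztop 0.0263 mean [0.3078 0.1974] mid [0.3064 0.1974] ext [0.0326 0.0306]
scene w1 354 ztop 0.0125 mean [0.2927 0.0997] mid [0.2924 0.1   ] ext [0.041  0.0406]
scene w2 294 ztop 0.0129 mean [ 0.3425 -0.2931] mid [ 0.343  -0.2935] ext [0.0425 0.0416]
```

Run:
```python
from h import *
from scipy.optimize import least_squares
P={}
C=dict(spr=(.409,.195),large=(.356,.295),small=(.449,.072),med=(.465,-.066))
T=dict(spr=(205,190),med=(277,178),large=(362,174),small=(456,186))
for n in ("top","scene"):
    f=np.load(f"pics/{n}0.npz"); W,p=cloud(f,f["pose"]); P[n]=W
    for o,c in C.items():
        d=np.hypot(W[...,0]-c[0],W[...,1]-c[1]); q=W[(d<.04)&(W[...,2]>.004)]
        zt=np.percentile(q[:,2],95); t=q[q[:,2]>zt-.005]
        print(n,o,len(t),"z %.4f"%zt,t[:,:2].mean(0).round(4),"mid",[round((t[:,k].min()+t[:,k].max())/2,4) for k in(0,1)],np.ptp(t[:,:2],axis=0).round(3))
f=np.load("pics/top0.npz")
for o,(u,v) in T.items():
    c0=P["top"][v,u,:2]
    for n in ("top","scene"):
        W=P[n]; d=np.maximum(abs(W[...,0]-c0[0]),abs(W[...,1]-c0[1]))
        q=W[(d<.085)&(W[...,2]>.0075)&(W[...,2]<.016)][:,:2]
        def r(x):
            a=np.radians(x[2]);l=(q-x[:2])@np.array([[np.cos(a),-np.sin(a)],[np.sin(a),np.cos(a)]])
            return np.max(abs(l),1)-.058
        b=min((least_squares(r,[c0[0],c0[1],a],loss='soft_l1',f_scale=.003) for a in(-8,0,8)),key=lambda s:s.cost)
        s=W[(abs(W[...,0]-c0[0]-.093)<.045)&(abs(W[...,1]-c0[1])<.045)&(W[...,2]>.02)]
        print(n,"tray",o,c0.round(3),len(q),b.x.round(4),"rms",np.sqrt(np.median(b.fun**2)).round(4),"sample",s.mean(0).round(3),np.ptp(s,axis=0).round(3),"floor",np.median(W[d<.03][:,2]).round(4))
```

```text
top spr 99 z 0.0284 [0.4075 0.1955] mid [np.float64(0.4066), np.float64(0.1948)] [0.029 0.029]
top large 360 z 0.0234 [0.3547 0.2939] mid [np.float64(0.3545), np.float64(0.2941)] [0.054 0.055]
top small 74 z 0.0231 [0.4484 0.0722] mid [np.float64(0.4484), np.float64(0.073)] [0.029 0.026]
top med 152 z 0.0240 [ 0.4661 -0.0664] mid [np.float64(0.4666), np.float64(-0.0656)] [0.04  0.042]
scene spr 187 z 0.0266 [0.4094 0.1945] mid [np.float64(0.408), np.float64(0.1944)] [0.031 0.029]
scene large 633 z 0.0208 [0.3571 0.2949] mid [np.float64(0.3558), np.float64(0.2955)] [0.056 0.057]
scene small 175 z 0.0211 [0.4493 0.0719] mid [np.float64(0.4488), np.float64(0.0719)] [0.033 0.031]
scene med 354 z 0.0213 [ 0.466  -0.0655] mid [np.float64(0.4651), np.float64(-0.0654)] [0.044 0.043]
top tray spr [0.608 0.275] 710 [0.6098 0.2726 3.2425] rms 0.0036 sample [0.7   0.276 0.03 ] [0.033 0.032 0.019] floor 0.0041
scene tray spr [0.608 0.275] 1199 [0.6104 0.2715 3.3129] rms 0.0012 sample [0.704 0.276 0.03 ] [0.032 0.031 0.017] floor 0.0033
top tray med [0.631 0.11 ] 616 [0.6325 0.11   3.8675] rms 0.0022 sample [0.723 0.116 0.025] [0.042 0.043 0.014] floor 0.0041
scene tray med [0.631 0.11 ] 1036 [0.6328 0.1095 3.5091] rms 0.0012 sample [0.726 0.115 0.024] [0.041 0.043 0.01 ] floor 0.0033
top tray large [ 0.636 -0.084] 656 [ 0.6367 -0.0852  0.7269] rms 0.0026 sample [ 0.727 -0.083  0.025] [0.058 0.055 0.013] floor 0.0041
scene tray large [ 0.636 -0.084] 962 [ 0.6363 -0.0848  0.6725] rms 0.0012 sample [ 0.729 -0.083  0.024] [0.058 0.059 0.01 ] floor 0.0035
top tray small [ 0.605 -0.3  ] 672 [ 0.6079 -0.3003 -7.8006] rms 0.0024 sample [ 0.7   -0.313  0.026] [0.033 0.029 0.014] floor 0.0043
scene tray small [ 0.605 -0.3  ] 827 [ 0.6092 -0.2994 -8.2294] rms 0.0012 sample [ 0.701 -0.311  0.025] [0.032 0.031 0.011] floor 0.0038
```

Tray and part fits from the two cameras agree to about 2 mm. I'll turn the tool to yaw 90 first, so tool x = world y, tool y = world x and tool z = down.

apply_moves --targets '[[[0,0,0,0,0,9.4,0.85],[0,0,0,0,0,9.4,0.85],[0,0,0,0,0,9.4,0.85],[0,0,0,0,0,9.4,0.85],[0,0,0,0,0,9.4,0.85],[0,0,0,0,0,9.4,0.85],[0,0,0,0,0,9.0,0.85],[0,0,0,0,0,0,0.85]]]' --force 60

```text
clock: 1.15
tool_pos: [0.2598, 0.5684, 0.2311]
orientation: [-180.0, 0.0, 90.1]
contact_force: [-0.5, -0.6, 1.1]
grip_width: 0.0722
```

apply_moves --targets '[[[-4.56,1.6,2.0,0,0,0,0.85],[-4.56,1.6,2.0,0,0,0,0.85],[-4.56,1.6,2.0,0,0,0,0.85],[-4.56,1.6,2.0,0,0,0,0.85],[-4.56,1.6,2.0,0,0,0,0.85],[-4.56,1.6,2.0,0,0,0,0.85],[0,0,0,0,0,0,0.85],[0,0,0,0,0,0,0.85]]]'

```text
clock: 2.15
tool_pos: [0.3563, 0.2953, 0.1115]
orientation: [180.0, -0.0, 90.1]
contact_force: [0.3, -0.6, 0.1]
grip_width: 0.0722
```

Run:
```python
from h import *
from bench import telemetry, optics
s=telemetry.get_state();f=optics.grab_frame("wrist");cv2.imwrite("pics/w1.png",f["image"])
W,p=cloud(f,toolpose(s)@f["hand_eye"]); print(s["tool_pos"],s["q"])
C=dict(spr=(.409,.195),large=(.356,.295))
for o,c in C.items():
    d=np.hypot(W[...,0]-c[0],W[...,1]-c[1]); q=W[(d<.04)&(W[...,2]>.004)&(W[...,2]<.035)]
    if len(q)<20: continue
    zt=np.percentile(q[:,2],95); t=q[q[:,2]>zt-.005]
    print(o,len(t),zt,t[:,:2].mean(0),[(t[:,k].min()+t[:,k].max())/2 for k in(0,1)],np.ptp(t[:,:2],axis=0))
```

```text
[0.3563199  0.29527047 0.11154989] [3.14559488e+01 2.55942095e+01 1.18776960e+02 1.35021711e-02
 3.55934902e+01 3.13249674e+01]
spr 1269 0.027251588856092707 [0.40656205 0.19683121] [np.float64(0.40673611928157705), np.float64(0.1957033369069584)] [0.03032502 0.03090947]
large 5672 0.021641971687939618 [0.3552038  0.29665737] [np.float64(0.355259725133326), np.float64(0.2957281965189544)] [0.05791747 0.05760029]
```

View pics/w1.png

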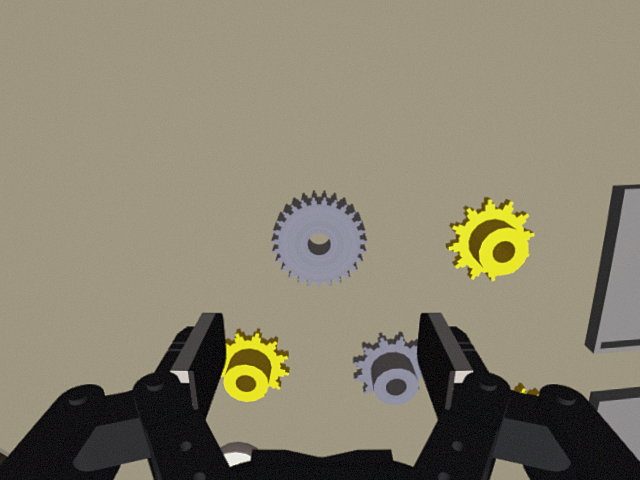

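The wrist view shows the large gear at (319,240), centred between the fingers and clear of its neighbours. Descending onto it.

apply_moves --targets '[[[0.04,-0.1,3.0,0,0,0,0.85],[0,0,3.0,0,0,0,0.85],[0,0,2.0,0,0,0,0.85],[0,0,1.5,0,0,0,0.85],[0,0,0.8,0,0,0,0.85],[0,0,0.5,0,0,0,0.85],[0,0,0.3,0,0,0,0.85],[0,0,0,0,0,0,0.85]]]'

```text
clock: 3.2
tool_pos: [0.3551, 0.2954, 0.0005]
orientation: [180.0, -0.0, 90.0]
contact_force: [-0.5, 0.5, 0.6]
grip_width: 0.0727
```

apply_moves --targets '[[[0,0,0,0,0,0,0.5],[0,0,0,0,0,0,0.5],[0,0,0,0,0,0,0.5],[0,0,0,0,0,0,0.5],[0,0,0,0,0,0,0.5],[0,0,-1,0,0,0,0.5],[0,0,-2,0,0,0,0.5],[0,0,-3,0,0,0,0.5]]]'

```text
clock: 4.2
tool_pos: [0.3547, 0.295, 0.0609]
orientation: [-179.9, 0.0, 90.0]
contact_force: [0.2, 0.0, -3.4]
grip_width: 0.0559
```

apply_moves --targets '[[[0,0,-4,0,0,0,0.5],[-3.5,2.6,0,0,0,0,0.5],[-4.5,3.3,0,0,0,0,0.5],[-4.5,3.3,0,0,0,0,0.5],[-4.5,3.3,0,0,0,0,0.5],[-4.5,3.3,0,0,0,0,0.5],[-4.5,3.3,0,0,0,0,0.5],[-4.5,3.3,0,0,0,0,0.5]]]'

```text
clock: 5.2
tool_pos: [0.5798, -0.0113, 0.1007]
orientation: [-180.0, -0.0, 90.0]
contact_force: [0.6, 0.9, -3.5]
grip_width: 0.0556
```

apply_moves --targets '[[[-4.5,3.3,0,0,0,0,0.5],[-3.0,2.35,0,0,0,0,0.5],[0,0,3,0,0,0,0.5],[0,0,2,0,0,0,0.5],[0,0,1.5,0,0,0,0.5],[0,0,0,0,0,0,0.5],[0,0,0,0,0,0,0.5],[0,0,0,0,0,0,0.5]]]'

```text
clock: 6.2
tool_pos: [0.6361, -0.0845, 0.0362]
orientation: [179.9, 0.0, 90.0]
contact_force: [1.0, -0.5, -3.7]
grip_width: 0.0557
```

apply_moves --targets '[[[0,0,1.2,0,0,0,0.5],[0,0,0.9,0,0,0,0.5],[0,0,0.5,0,0,0,0.5],[0,0,0.3,0,0,0,0.5],[0,0,0.15,0,0,0,0.5],[0,0,0.1,0,0,0,0.5],[0,0,0,0,0,0,0.5],[0,0,0,0,0,0,0.5]]]'

```text
clock: 7.2
tool_pos: [0.6357, -0.0845, 0.0052]
orientation: [180.0, 0.0, 90.0]
contact_force: [-5.7, 0.2, 10.4]
grip_width: 0.0559
```

The gear is on the floor, with upward contact force. Releasing.

apply_moves --targets '[[[0,0,0,0,0,0,0.72],[0,0,0,0,0,0,0.76],[0,0,0,0,0,0,0.78],[0,0,0,0,0,0,0.78],[0,0,-1,0,0,0,0.78],[0,0,-2,0,0,0,0.78],[0,0,-3,0,0,0,0.6],[0,0,-4,0,0,0,0.6]]]'

```text
clock: 8.2
tool_pos: [0.6355, -0.0845, 0.1057]
orientation: [-180.0, -0.0, 90.0]
contact_force: [0.2, -0.1, -0.1]
grip_width: 0.0516
```

```bash
cat > look.py <<'E'
import sys
from h import *
from bench import telemetry, optics
s=telemetry.get_state();n=sys.argv[2] if len(sys.argv)>2 else "wrist"
f=optics.grab_frame(n);cv2.imwrite(f"pics/{sys.argv[1]}.png",f["image"])
W,p=cloud(f,toolpose(s)@f["hand_eye"] if n=="wrist" else f["pose"]); print(s["tool_pos"],s["contact_force"].round(1))
C=dict(spr=(.408,.195),small=(.449,.072),med=(.465,-.066),t_large=(.636,-.085),t_med=(.6325,.110),t_spr=(.610,.272),t_small=(.6085,-.300))
for o,c in C.items():
    d=np.hypot(W[...,0]-c[0],W[...,1]-c[1]); q=W[(d<.045)&(W[...,2]>.014)&(W[...,2]<.045)]
    if len(q)<40: continue
    zt=np.percentile(q[:,2],95); t=q[q[:,2]>zt-.005]
    print(o,len(t),zt.round(4),t[:,:2].mean(0).round(4),"mid",[round((t[:,k].min()+t[:,k].max())/2,4) for k in(0,1)],np.ptp(t[:,:2],axis=0).round(4))
E
python3 look.py w2
```

```text
[ 0.63552717 -0.0845054   0.10571534] [ 0.2 -0.1 -0.1]
med 3217 0.0216 [ 0.4665 -0.065 ] mid [np.float64(0.4655), np.float64(-0.0658)] [0.0444 0.0441]
t_large 6097 0.0256 [ 0.6361 -0.0831] mid [np.float64(0.6361), np.float64(-0.0841)] [0.0577 0.0578]
```

View pics/w2.png

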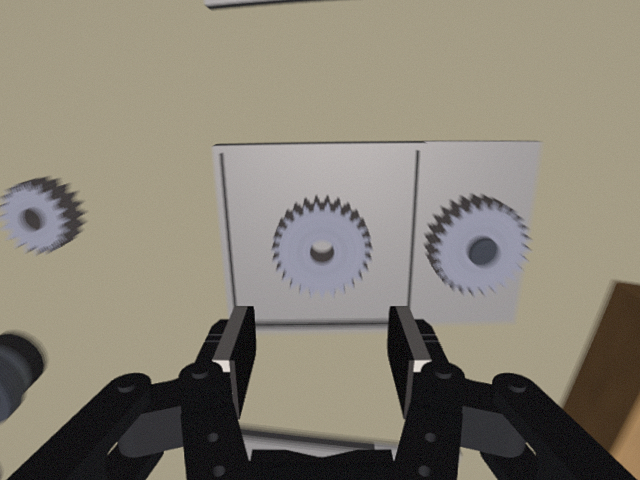

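The large gear lies flat, centred at (322,247) in its well. Next is the medium gear.

apply_moves --targets '[[[0.5,-4.5,0,0,0,0,0.68],[0.5,-4.5,0,0,0,0,0.68],[0.5,-4.5,0,0,0,0,0.68],[0.4,-3.5,0,0,0,0,0.68],[0,0,2.5,0,0,0,0.68],[0,0,2.5,0,0,0,0.68],[0,0,1.5,0,0,0,0.68],[0,0,0,0,0,0,0.68]]]'

```text
clock: 9.25
tool_pos: [0.4657, -0.0656, 0.039]
orientation: [-180.0, -0.0, 90.0]
contact_force: [0.9, -0.3, -0.5]
grip_width: 0.0582
```

apply_moves --targets '[[[0,0,1.5,0,0,0,0.68],[0,0,1.2,0,0,0,0.68],[0,0,0.7,0,0,0,0.68],[0,0,0.4,0,0,0,0.68],[0,0,0,0,0,0,0.68],[0,0,0,0,0,0,0.35],[0,0,0,0,0,0,0.35],[0,0,0,0,0,0,0.35]]]'

```text
clock: 10.25
tool_pos: [0.4658, -0.0656, 0.0014]
orientation: [180.0, 0.0, 90.0]
contact_force: [-1.2, 0.5, 5.4]
grip_width: 0.0421
```

apply_moves --targets '[[[0,0,0,0,0,0,0.35],[0,0,0,0,0,0,0.35],[0,0,-1,0,0,0,0.35],[0,0,-2,0,0,0,0.35],[0,0,-3,0,0,0,0.35],[0,0,-2,0,0,0,0.35],[0,0,0,0,0,0,0.35],[0,0,0,0,0,0,0.35]]]'

```text
clock: 11.25
tool_pos: [0.4654, -0.0656, 0.0805]
orientation: [-180.0, -0.0, 90.0]
contact_force: [-0.5, 0.0, -2.6]
grip_width: 0.0421
```

apply_moves --targets '[[[3.51,3.34,0,0,0,0,0.35],[3.51,3.34,0,0,0,0,0.35],[3.51,3.34,0,0,0,0,0.35],[3.51,3.34,0,0,0,0,0.35],[3.51,3.34,0,0,0,0,0.35],[0,0,2.5,0,0,0,0.35],[0,0,2.0,0,0,0,0.35],[0,0,0,0,0,0,0.35]]]'

```text
clock: 12.25
tool_pos: [0.6312, 0.1095, 0.0334]
orientation: [-179.7, 0.0, 90.0]
contact_force: [-0.5, 0.6, -2.2]
grip_width: 0.042
```

apply_moves --targets '[[[0,0,1.2,0,0,0,0.35],[0,0,0.8,0,0,0,0.35],[0,0,0.4,0,0,0,0.35],[0,0,0.2,0,0,0,0.35],[0,0,0.2,0,0,0,0.35],[0,0,0.1,0,0,0,0.35],[0,0,0,0,0,0,0.35],[0,0,0,0,0,0,0.35]]]'

```text
clock: 13.25
tool_pos: [0.6327, 0.11, 0.0069]
orientation: [180.0, -0.0, 90.0]
contact_force: [0.2, 0.0, -2.5]
grip_width: 0.042
```

apply_moves --targets '[[[0,0,0.1,0,0,0,0.35],[0,0,0.05,0,0,0,0.35],[0,0,0.05,0,0,0,0.35],[0,0,0,0,0,0,0.35],[0,0,0,0,0,0,0.35],[0,0,0,0,0,0,0.35],[0,0,0,0,0,0,0.35],[0,0,0,0,0,0,0.35]]]'

```text
clock: 14.25
tool_pos: [0.6326, 0.11, 0.0054]
orientation: [180.0, -0.0, 90.0]
contact_force: [-2.3, -0.5, 6.1]
grip_width: 0.0417
```

Contact again, so release and retreat.

apply_moves --targets '[[[0,0,0,0,0,0,0.55],[0,0,0,0,0,0,0.6],[0,0,0,0,0,0,0.64],[0,0,0,0,0,0,0.64],[0,0,-1,0,0,0,0.64],[0,0,-3,0,0,0,0.6],[0,0,-3,0,0,0,0.55],[0,0,-3,0,0,0,0.55]]]'

```text
clock: 15.25
tool_pos: [0.6326, 0.11, 0.1065]
orientation: [180.0, -0.0, 90.0]
contact_force: [0.3, 0.8, 0.2]
grip_width: 0.0471
```

```bash
python3 look.py w3
```

```text
[0.63259395 0.10997668 0.1065004 ] [0.3 0.8 0.2]
small 1291 0.0216 [0.4494 0.0729] mid [np.float64(0.449), np.float64(0.0722)] [0.0324 0.0322]
t_med 3173 0.0256 [0.633  0.1109] mid [np.float64(0.633), np.float64(0.1105)] [0.0438 0.0434]
```

View pics/w3.png

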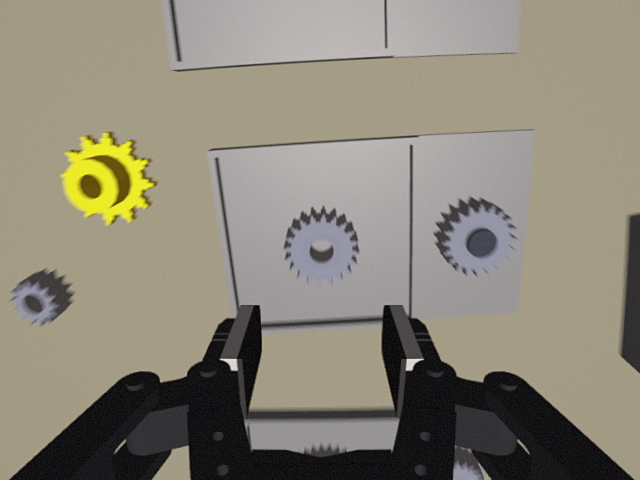

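The medium gear is flat and centred at (321,247). Next is the small gear.

apply_moves --targets '[[[-0.95,-4.59,0,0,0,0,0.55],[-0.95,-4.59,0,0,0,0,0.55],[-0.94,-4.59,0,0,0,0,0.55],[-0.94,-4.59,0,0,0,0,0.55],[0,0,2.5,0,0,0,0.55],[0,0,2.5,0,0,0,0.55],[0,0,1.5,0,0,0,0.55],[0,0,0,0,0,0,0.55]]]'

```text
clock: 16.3
tool_pos: [0.4488, 0.072, 0.0395]
orientation: [-179.9, -0.0, 90.0]
contact_force: [0.3, -0.4, 0.4]
grip_width: 0.0468
```

apply_moves --targets '[[[0,0,1.5,0,0,0,0.55],[0,0,1.2,0,0,0,0.55],[0,0,0.7,0,0,0,0.55],[0,0,0.4,0,0,0,0.55],[0,0,0,0,0,0,0.55],[0,0,0,0,0,0,0.25],[0,0,0,0,0,0,0.25],[0,0,0,0,0,0,0.25]]]'

```text
clock: 17.3
tool_pos: [0.4491, 0.0721, 0.0023]
orientation: [180.0, -0.0, 90.0]
contact_force: [-0.9, -0.2, 5.5]
grip_width: 0.0301
```

apply_moves --targets '[[[0,0,0,0,0,0,0.25],[0,0,0,0,0,0,0.25],[0,0,-1,0,0,0,0.25],[0,0,-3,0,0,0,0.25],[0,0,-4,0,0,0,0.25],[0,0,-4,0,0,0,0.25],[0,0,0,0,0,0,0.25],[0,0,0,0,0,0,0.25]]]'

```text
clock: 18.3
tool_pos: [0.4487, 0.0721, 0.1217]
orientation: [180.0, -0.0, 90.0]
contact_force: [0.1, 0.6, -1.1]
grip_width: 0.0299
```

apply_moves --targets '[[[-4.65,2.0,0,0,0,0,0.25],[-4.65,2.0,0,0,0,0,0.25],[-4.65,2.0,0,0,0,0,0.25],[-4.65,2.0,0,0,0,0,0.25],[-4.65,2.0,0,0,0,0,0.25],[-4.65,2.0,0,0,0,0,0.25],[-4.65,2.0,0,0,0,0,0.25],[-4.65,2.0,0,0,0,0,0.25]]]'

```text
clock: 19.3
tool_pos: [0.6091, -0.3012, 0.1196]
orientation: [-179.9, -0.1, 90.0]
contact_force: [-0.2, 0.9, -1.6]
grip_width: 0.0297
```

apply_moves --targets '[[[0,0,3,0,0,0,0.25],[0,0,3,0,0,0,0.25],[0,0,2.5,0,0,0,0.25],[0,0,1.5,0,0,0,0.25],[0,0,0.8,0,0,0,0.25],[0,0,0.4,0,0,0,0.25],[0,0,0,0,0,0,0.25],[0,0,0,0,0,0,0.25]]]'

```text
clock: 20.3
tool_pos: [0.6095, -0.3, 0.0105]
orientation: [179.9, 0.0, 90.0]
contact_force: [0.2, -0.2, -1.0]
grip_width: 0.0297
```

apply_moves --targets '[[[0,0,0.2,0,0,0,0.25],[0,0,0.1,0,0,0,0.25],[0,0,0.1,0,0,0,0.25],[0,0,0.05,0,0,0,0.25],[0,0,0,0,0,0,0.25],[0,0,0,0,0,0,0.25],[0,0,0,0,0,0,0.25],[0,0,0,0,0,0,0.25]]]'

```text
clock: 21.3
tool_pos: [0.6093, -0.2999, 0.0064]
orientation: [180.0, 0.0, 90.0]
contact_force: [-2.1, 2.2, 10.5]
grip_width: 0.0301
```

apply_moves --targets '[[[0,0,0,0,0,0,0.42],[0,0,0,0,0,0,0.48],[0,0,0,0,0,0,0.5],[0,0,0,0,0,0,0.5],[0,0,-1,0,0,0,0.5],[0,0,-3,0,0,0,0.5],[0,0,-4,0,0,0,0.5],[0,0,-3,0,0,0,0.5]]]'

```text
clock: 22.3
tool_pos: [0.6095, -0.3, 0.1177]
orientation: [179.9, 0.0, 90.0]
contact_force: [-0.9, -0.4, 0.4]
grip_width: 0.0425
```

```bash
python3 look.py w4
```

```text
[ 0.60950859 -0.2999886   0.1177135 ] [-0.9 -0.4  0.4]
t_small 1279 0.0255 [ 0.6097 -0.2991] mid [np.float64(0.6098), np.float64(-0.2995)] [0.0316 0.0316]
```

View pics/w4.png

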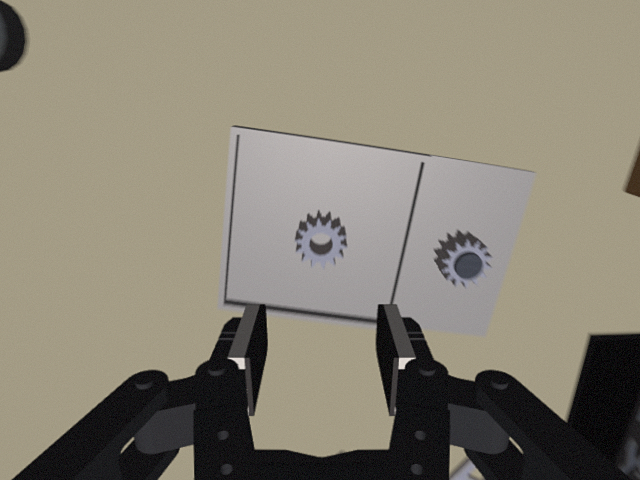

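The small gear is flat and centred at (321,243). The sprocket is last, and I'll look again above it first.

apply_moves --targets '[[[4.95,-2.03,0,0,0,0,0.55],[4.95,-2.03,0,0,0,0,0.55],[4.95,-2.03,0,0,0,0,0.55],[4.95,-2.03,0,0,0,0,0.55],[4.95,-2.03,0,0,0,0,0.55],[4.95,-2.03,0,0,0,0,0.55],[4.95,-2.03,0,0,0,0,0.55],[4.95,-2.03,0,0,0,0,0.55]]]'

```text
clock: 23.35
tool_pos: [0.4461, 0.0975, 0.1159]
orientation: [179.9, -0.0, 90.0]
contact_force: [0.4, -0.2, -0.1]
grip_width: 0.0469
```

apply_moves --targets '[[[4.95,-2.03,0,0,0,0,0.55],[4.95,-2.03,0,0,0,0,0.55],[0,0,0,0,0,0,0.55],[0,0,0,0,0,0,0.55],[0,0,0,0,0,0,0.55],[0,0,0,0,0,0,0.55],[0,0,0,0,0,0,0.55],[0,0,0,0,0,0,0.55]]]'

```text
clock: 24.35
tool_pos: [0.4061, 0.1948, 0.1153]
orientation: [-180.0, -0.0, 90.0]
contact_force: [-1.0, 0.1, -0.1]
grip_width: 0.0472
```

```bash
python3 look.py w5
```

```text
[0.4060751  0.19476455 0.11528491] [-1.   0.1 -0.1]
spr 1633 0.0276 [0.4072 0.1961] mid [np.float64(0.4074), np.float64(0.1956)] [0.03   0.0303]
t_med 1078 0.0254 [0.6221 0.1085] mid [np.float64(0.6241), np.float64(0.1096)] [0.0291 0.0446]
```

View pics/w5.png

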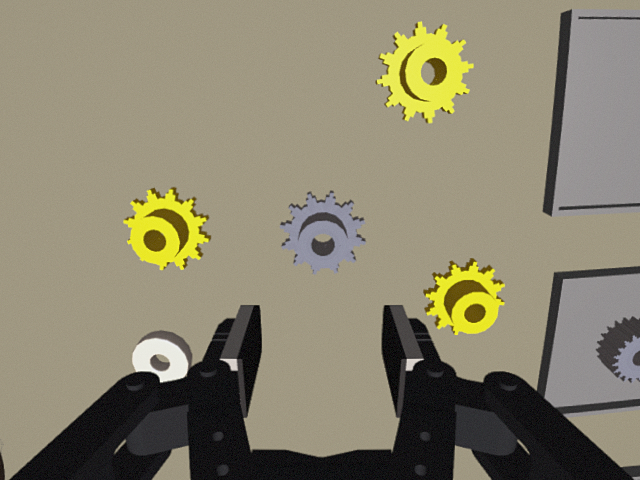

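The grey sprocket hub at (322,243) is centred and the yellow ones are clear. Descending with the tips kept above the 7 mm plate.

apply_moves --targets '[[[0.07,0.12,3.0,0,0,0,0.55],[0,0,3.0,0,0,0,0.55],[0,0,2.0,0,0,0,0.55],[0,0,1.2,0,0,0,0.55],[0,0,0.8,0,0,0,0.55],[0,0,0.4,0,0,0,0.55],[0,0,0,0,0,0,0.55],[0,0,0,0,0,0,0.55]]]'

```text
clock: 25.4
tool_pos: [0.4073, 0.1958, 0.0117]
orientation: [180.0, -0.0, 90.0]
contact_force: [0.0, -0.0, 0.1]
grip_width: 0.0473
```

apply_moves --targets '[[[0,0,0.15,0,0,0,0.55],[0,0,0,0,0,0,0.25],[0,0,0,0,0,0,0.25],[0,0,0,0,0,0,0.25],[0,0,0,0,0,0,0.25],[0,0,0,0,0,0,0.25],[0,0,0,0,0,0,0.25],[0,0,0,0,0,0,0.25]]]'

```text
clock: 26.4
tool_pos: [0.4071, 0.1957, 0.0102]
orientation: [180.0, -0.0, 90.0]
contact_force: [-0.7, -0.4, 8.0]
grip_width: 0.0272
```

apply_moves --targets '[[[0,0,-1,0,0,0,0.25],[0,0,-3,0,0,0,0.25],[0,0,-4,0,0,0,0.25],[0,0,-1,0,0,0,0.25],[0,0,0,0,0,0,0.25],[0,0,0,0,0,0,0.25],[0,0,0,0,0,0,0.25],[0,0,0,0,0,0,0.25]]]'

```text
clock: 27.4
tool_pos: [0.4069, 0.1957, 0.0992]
orientation: [-179.9, 0.0, 90.0]
contact_force: [0.0, -0.8, -2.6]
grip_width: 0.0274
```

apply_moves --targets '[[[1.5,4.0,0,0,0,0,0.25],[1.55,4.1,0,0,0,0,0.25],[1.55,4.1,0,0,0,0,0.25],[1.55,4.1,0,0,0,0,0.25],[1.5,4.0,0,0,0,0,0.25],[0,0,2,0,0,0,0.25],[0,0,2,0,0,0,0.25],[0,0,1,0,0,0,0.25]]]'

```text
clock: 28.4
tool_pos: [0.6086, 0.2719, 0.0477]
orientation: [-179.8, 0.1, 90.0]
contact_force: [-0.9, 0.2, -1.7]
grip_width: 0.0277
```

apply_moves --targets '[[[0,0,1,0,0,0,0.25],[0,0,1,0,0,0,0.25],[0,0,0.7,0,0,0,0.25],[0,0,0.3,0,0,0,0.25],[0,0,0.2,0,0,0,0.25],[0,0,0,0,0,0,0.25],[0,0,0,0,0,0,0.25],[0,0,0,0,0,0,0.25]]]'

```text
clock: 29.4
tool_pos: [0.6102, 0.2724, 0.0181]
orientation: [180.0, -0.0, 90.0]
contact_force: [0.3, -0.1, -2.5]
grip_width: 0.0277
```

apply_moves --targets '[[[0,0,0.15,0,0,0,0.25],[0,0,0.1,0,0,0,0.25],[0,0,0.1,0,0,0,0.25],[0,0,0.05,0,0,0,0.25],[0,0,0,0,0,0,0.25],[0,0,0,0,0,0,0.25],[0,0,0,0,0,0,0.25],[0,0,0,0,0,0,0.25]]]'

```text
clock: 30.4
tool_pos: [0.6101, 0.2723, 0.0143]
orientation: [180.0, -0.0, 90.0]
contact_force: [-3.0, -1.5, 6.6]
grip_width: 0.0276
```

apply_moves --targets '[[[0,0,0,0,0,0,0.4],[0,0,0,0,0,0,0.46],[0,0,0,0,0,0,0.5],[0,0,0,0,0,0,0.5],[0,0,-1,0,0,0,0.5],[0,0,-3,0,0,0,0.5],[0,0,-4,0,0,0,0.5],[0,0,-4,0,0,0,0.5]]]'

```text
clock: 31.4
tool_pos: [0.6101, 0.2723, 0.1357]
orientation: [180.0, -0.0, 90.0]
contact_force: [1.2, 0.2, 0.1]
grip_width: 0.0431
```

```bash
python3 look.py w6; python3 look.py s6 scene
```

```text
[0.61006515 0.27232711 0.135683  ] [1.2 0.2 0.1]
t_med 1665 0.0255 [0.6329 0.1117] mid [np.float64(0.6333), np.float64(0.1107)] [0.0431 0.0443]
t_spr 1432 0.0316 [0.6106 0.2727] mid [np.float64(0.6106), np.float64(0.272)] [0.03   0.0309]
[0.61193122 0.27302204 0.14139529] [0.9 0.9 4.7]
t_large 879 0.0253 [ 0.637  -0.0846] mid [np.float64(0.6363), np.float64(-0.0856)] [0.0585 0.0577]
t_med 512 0.0252 [0.6342 0.1095] mid [np.float64(0.6341), np.float64(0.1098)] [0.0426 0.0413]
t_spr 294 0.031 [0.6115 0.2709] mid [np.float64(0.6109), np.float64(0.271)] [0.0311 0.0302]
t_small 167 0.0256 [ 0.611  -0.2997] mid [np.float64(0.611), np.float64(-0.3011)] [0.0309 0.0327]
```

View pics/w6.png

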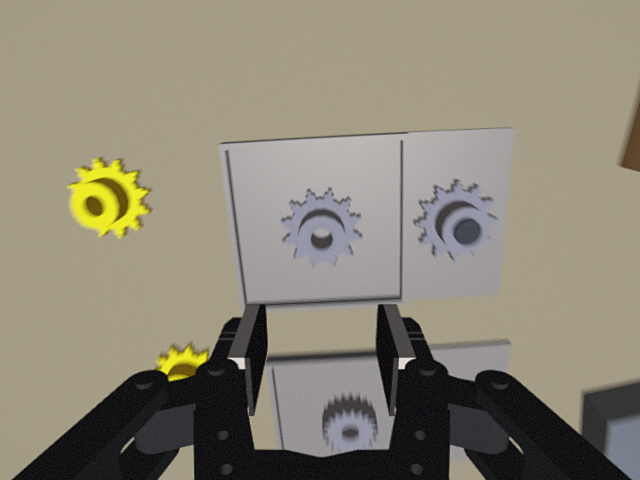

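View pics/s6.png

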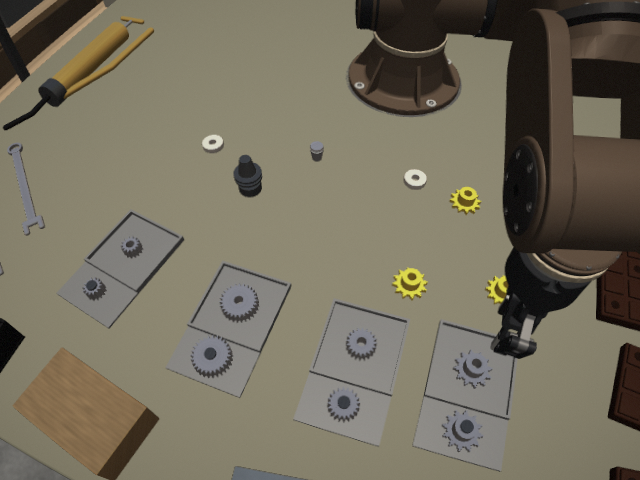

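The scene view shows all four parts in the right trays: small at (131,246), large (239,301), medium (361,344) and sprocket (474,368). The holder is upright at (248,175) and the gripper is clear. Handing in.

```bash
python3 -c "
from bench import ctrl
print(ctrl.sign_off())"
```

```text
the job is handed in; nothing more can be done
None
```

The three gears and the sprocket are each in the tray with the matching sample, lying flat near the centre of the well with the same face up. I handed the job in at about 31.5 s of the 99 s allowed.

- **Setting down:** each part was lowered until the wrist felt contact (6 to 11 N measured after each lowering), then released.
- **Heights:** the last camera checks put the part tops at about 25.5 mm (gears) and 31 mm (sprocket). The expected heights are 24 mm and 30 mm; the cameras read about 1 to 1.5 mm high throughout.
- **Surroundings:** the tool holder is upright where it stood. The yellow look-alikes were left alone, and the gripper was well above the parts. One yellow look-alike was partly hidden behind the gripper in the last scene picture, but the wrist picture showed it in place.
- **Failed checks:** none at the end. The first top-camera measurement missed three of the loose parts, so I measured them again and confirmed them with the scene camera.

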